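# Start the spore-test incubator

## Task

Start the small grey incubator with your fingertips: first push down the raised front end of its rocker switch so that it tips fully over and stays, then press the square key fully down so that it stays in, and last press the long bar fully down and keep it down for a good second and a half before letting it come up again. Do not press the round key, keep to this order, and leave the things standing on and around the incubator where they are; nothing is to be lifted.

Things in the scene. Friction and masses are not known exactly. Their poses are not given: they have to be found in the camera images.
- incubator: fixed grey bench unit, 245 x 240 mm, level deck 55 mm above the worktop. Origin on the worktop; x runs to its back (front edge at x = -100 mm, back at 145), y to its left. Four white controls on black plates (tops 3 mm above the deck) at x = +/-50, y = +/-75 mm, in any arrangement, with the unit's yaw. A metal vial block, 210 mm wide, top of caps 98 mm above the worktop, stands at x = 93 to 139 mm
- rocker_raised_end (a point): press point on top of the rocker's raised (front) half, 22 mm in front of its pivot; at the start about 76 mm above the worktop, 67 mm once tipped; moves with it. The rocker is a flat plate 64 mm long (along the incubator's x), 32 mm wide, pivoting at its middle about an axis along y. Pressed straight down here with about 3 N it tips, and stays where it is left
- rocker (a joint): angle of the rocker in rad: 0 = off, front end raised (start); 0.4 = tipped fully over, front end down, on
- square_key_top (a point): centre of the top face of the square key, 30 x 30 mm; 71 mm above the worktop when up, moves with the key. Pressed straight down with about 3 N it goes 8 mm and stays where it is left.
- square_key (a joint): depth of the square key in m: 0 = up (start), 0.008 = fully down against its stop
- long_bar_top (a point): centre of the top face of the long bar, 54 mm long (along the incubator's y) and 20 mm wide; 71 mm above the worktop when up, moves with it. Spring-loaded: begins to move at about 1.2 N, fully down at about 4 N, springs back up.
- long_bar (a joint): depth of the long bar in m: 0 = up, 0.008 = fully down against its stop
- round_key_top (a point): centre of the top face of the round key, 30 mm across, 71 mm above the worktop; spring-loaded like the long bar; not to be pressed
- round_key (a joint): depth of the round key in m: 0 = up, 0.008 = fully down
- bur_block: loose blue block with small burs standing in it, 36 x 58 x 40 mm, on the deck in the middle between the four controls (its long side roughly along the incubator's x); origin under its middle; leave alone
- study_model: loose white plaster jaw model, 54 x 66 x 32 mm, on the worktop left of the incubator; origin under its middle; leave alone
- wax_pot: loose round white pot with a tan lid, 65 mm across, 29 mm high, right of the incubator; origin under its middle; leave alone
- retainer_box: loose teal box, 42 x 64 x 33 mm, right of the incubator, behind the pot; origin under its middle; leave alone
- marker: loose white pen with blue cap, 135 mm long, 16 mm high, lying in front of the incubator; origin under its middle; leave alone

How it is judged:
By the outcome, as a careful person would: the job done as asked, in the order asked, and still so for the second after the job is handed in, with the robot touching nothing.
It also fails if it takes over 51 s, if anything falls off the work surface, if the arm or the gripper's body presses on something with over 40 N, if the wrist force passes 120 N, or if a joint passes its speed limit or range.

## Robot

A 6-joint arm with a two-finger parallel gripper is mounted at the origin on a cart in front of the work surface, level with it; the furniture and walls round the work are solid. World frame = base frame: x ahead of the robot, y to its left, z up, the work surface at z = 0. Lengths are in mm, angles in rad, forces in N, time in s.
With the tool pointing down it reaches from about 300 to 750 mm from the base axis. Payload 8.5 kg.
Tool frame: the origin (TCP) lies midway between the tips of the shut fingers; the grasp point (between the pads) lies 19 mm behind it; z points along the fingers, y is the line along which they close (so a half turn about z gives the same grasp; the last joint's range is limited). The gripper opens to 88 mm and grips with 3 to 60 N. Pads are 18 mm wide; open, the fingers measure 123 mm over their backs; the gripper's body (75 mm by 187 mm) begins 45 mm behind the grasp point.
Start: joints at [-1.337, 0.381, 1.297, -0, 1.464, -0.215], TCP at [238.628, -495.517, 238.748] pointing down, gripper open.
Joint ranges: [-3.11, 3.11], [-0.89, 2.33], [0.22, 2.48], [-1.42, 4.56], [0.17, 2.85], [-2.88, 2.88]. Speed limits (rad/s): [2.39, 2.39, 3.14, 3.14, 3.14, 3.14].

## Interface

Orientations are given as a rotation vector (axis times angle).
In Python, from workcell import get_state, grab_frame, sign_off gives the robot as it stands. The module is installed in compiled form; this text tells all that it offers.
- The arm moves only by the tool send_rows, never from a script. Its argument "plan" is a list of rows, each a list of 2 entries, a list of its own where there are three numbers: the shift along the tool's x, y, z in units of 25 mm (1.0 is 25 mm), then the turn, a rotation vector about the tool's x, y, z in units of 6 degrees (1.0 is 6 degrees). A call has 1 to 20 rows; each row shifts and turns the commanded pose from where the row before left it, along the tool's axes as they then stand; what a row does not reach is not made up. A row lasts 1/12 s, in which the tool goes at most 41.7 mm and 7.16 degrees, less where a joint would pass 70% of its speed; a pose out of reach is approached as far as the arm can. A call is refused whole if a number of a shift passes 1 or a number of a turn 1, either way. A call with a gripper value outside its range is refused whole. "grip" is the closure, from 0 (fully open) to 1 (shut), set as the call begins (left out, the last holds). The fingers move at their own pace and stop on an object; "force" is the grip in N (left out, the last holds). Time passes only in rows, so rows that do not move let the fingers close. It gives the time, the measured TCP pose, the force, the opening and the grip force at its end, in the units of the state.
- get_state(): the state, without advancing time (a new reading comes with each control period).
- grab_frame(name): name is "scene" or "side" or "wrist"; returns a dict with "image" (400x640x3 uint8, blue, green, red), "range_z" (400x640 float32, mm along the optical axis (not along the pixel's ray), 0 where there is no reading), "fx", "fy", "cx", "cy" (pixels), "dist_coeffs" ([k1, k2, p1, p2, k3] as OpenCV has them; the pictures are not rectified), "T" (4x4, takes a point from camera to world coordinates). Camera axes: x right, y down, z forward; pixel columns grow to the right and rows downward; lengths in mm; the calibration is good to about 2 mm. A picture is of the moment at which its call begins.
- sign_off(): hands the job in; it is judged then, once.
The state is a dict: "time_s": time; "joint_positions": joint angles; "joint_vel": joint speeds; "joint_efforts": joint torques, N m; "tcp_pos": TCP position; "ee_rot": TCP orientation; "contact_force": force on the tool from outside, world axes, zero at the start; "ft_torque": the same for the moment, N m; "gripper_width": finger opening in mm; "gripper_force": force on a finger pad.
Only numpy, scipy, OpenCV 4.12 (cv2) and the standard library are available. Lean on these libraries where they do the work, as an engineer would, in place of code of your own. Each camera call takes 0.05 s, during which the arm holds its last target. There are 200 camera calls.

## Working session

There is one attempt and no reset: what is moved stays moved. The work goes in short steps, Python scripts to look and compute and a tool call to move; the robot and the scene stay as the last step left them, time stands still between calls to the robot, and variables do not carry over. Pictures are saved under pics/ and viewed, at most 10 in all, crops included, and the job is handed in when it is done.

Besides the shell and the picture viewer there is one more tool, called after "Emit:" by a JSON object that holds its "op" and its "data". send_rows: Moves the arm, as the interface text tells. Its arguments: {"type":"object","properties":{"plan":{"type":"array"},"grip":{"type":"number"},"force":{"type":"number"}},"required":["plan"]}

```bash
mkdir -p pics; cat > h.py <<'E'
import numpy as np, cv2
from workcell import *
def shot(n,out):
    f=grab_frame(n); cv2.imwrite(f'pics/{out}.png',f['image']); np.savez(f'{out}.npz',**f); return f
def world(f,u,v,r=2):
    u,v=int(u),int(v)
    p=f['range_z'][v-r:v+r+1,u-r:u+r+1]; z=np.median(p[p>0])
    K=np.array([[f['fx'],0,f['cx']],[0,f['fy'],f['cy']],[0,0,1.]])
    n=cv2.undistortPoints(np.array([[[u,v]]],float),K,np.array(f['dist_coeffs'],float))[0,0]
    return (f['T']@np.array([n[0]*z,n[1]*z,z,1]))[:3]
E
python3 - <<'E'
from h import *
print(get_state())
for n in ['scene','side']:
    f=shot(n,n+'1'); print(n,f['T'].round(3),f['fx'])
E
```

```text
{'time_s': 0.0, 'joint_positions': array([-1.33730813e+00,  3.81153216e-01,  1.29824157e+00, -2.07738944e-05,
        1.46358612e+00, -2.15279584e-01]), 'joint_vel': array([ 0.00101489,  0.0003571 , -0.00137514, -0.00057783,  0.00143708,
        0.00023416]), 'joint_efforts': array([-1.05694631e-03, -4.37926912e+01, -2.24557722e+01,  7.11657037e-02,
        3.53377615e-02, -1.02376721e-04]), 'tcp_pos': array([ 238.55806732, -495.26210318,  238.16721369]), 'ee_rot': array([-3.06148327e+00, -6.98716986e-01,  5.22704964e-05]), 'contact_force': array([ 0.09560549,  0.09151463, -0.28511092]), 'ft_torque': array([ 0.05218677, -0.02370117, -0.0375543 ]), 'gripper_force': 0.0, 'gripper_width': 88.44162894957212}
scene [[-6.13000e-01 -3.66000e-01  7.00000e-01 -1.59915e+02]
 [-7.90000e-01  3.05000e-01 -5.32000e-01  4.87648e+02]
 [-1.90000e-02 -8.79000e-01 -4.76000e-01  5.41144e+02]
 [ 0.00000e+00  0.00000e+00  0.00000e+00  1.00000e+00]] 462.2272991280198
side [[-7.60000e-02 -6.44000e-01  7.61000e-01 -3.12498e+02]
 [-9.97000e-01  3.70000e-02 -6.90000e-02  8.65590e+01]
 [ 1.70000e-02 -7.64000e-01 -6.45000e-01  7.81570e+02]
 [ 0.00000e+00  0.00000e+00  0.00000e+00  1.00000e+00]] 493.7670733842307
```

View pics/scene1.png

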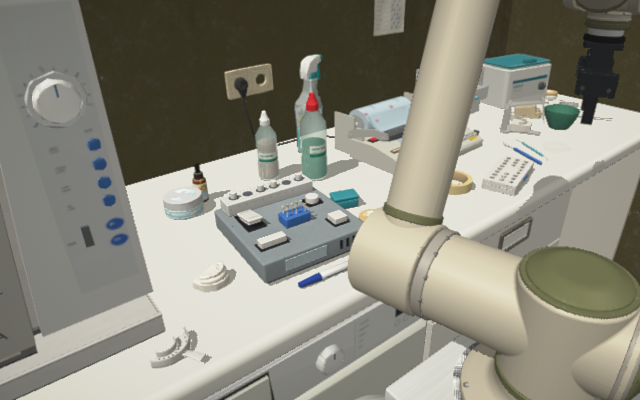

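View pics/side1.png

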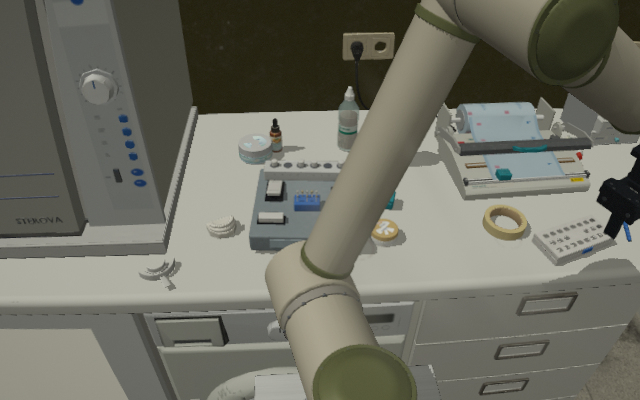

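The scene view shows the incubator around (290,225): controls near (249,218), (272,241), (338,216) and (312,198), with the bur block at (294,215). I'll enlarge that area.

```bash
python3 - <<'E'
from h import *
i=cv2.imread('pics/scene1.png')[170:290,205:365]
cv2.imwrite('pics/crop1.png',cv2.resize(i,None,fx=5,fy=5,interpolation=cv2.INTER_CUBIC))
f=np.load('scene1.npz')
for p in [(249,218),(272,241),(338,216),(312,198),(294,215)]: print(p,world(f,*p,1).round(1))
E
```

```text
(249, 218) [571.6 129.3  77.5]
(272, 241) [483.8 130.7  67.6]
(338, 216) [470.1 -17.6  73. ]
(312, 198) [568.9 -24.7  71.6]
(294, 215) [523.4  53.2  77.8]
```

View pics/crop1.png

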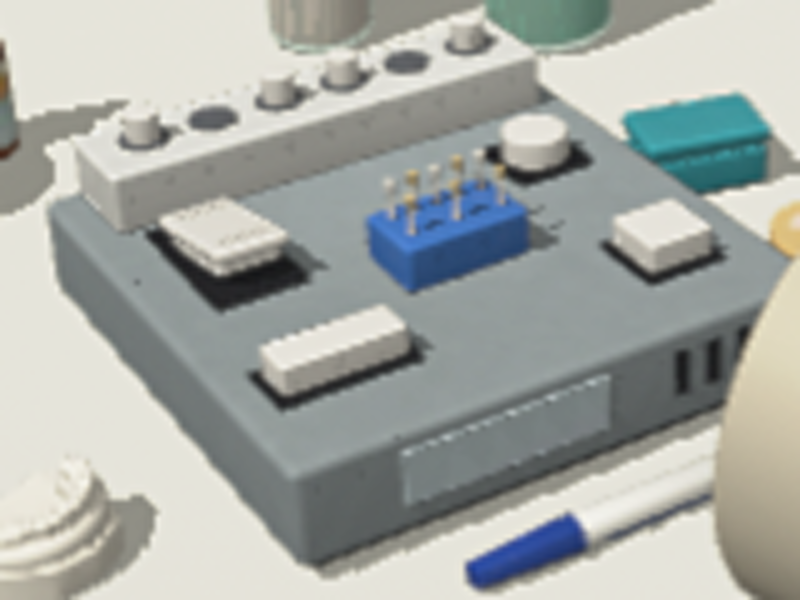

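The crop shows the rocker back-left, long bar front-left, square key front-right and round key back-right, with the bur block in the middle. I'll fit the unit pose from the depth data.

```bash
cat >> h.py <<'E'
def cloud(f):
    K=np.array([[f['fx'],0,f['cx']],[0,f['fy'],f['cy']],[0,0,1.]])
    z=f['range_z']; v,u=np.nonzero(z>0)
    n=cv2.undistortPoints(np.stack([u,v],1)[:,None].astype(float),K,np.array(f['dist_coeffs'],float))[:,0]
    zz=z[v,u][:,None]; P=np.hstack([n*zz,zz])@f['T'][:3,:3].T+f['T'][:3,3]
    return P,f['image'][v,u].astype(int)
def keys(f):
    P,c=cloud(f); m=(c.min(1)>140)&(P[:,2]>66)&(P[:,2]<82)&(P[:,0]>430)&(P[:,0]<605)&(P[:,1]>-70)&(P[:,1]<170)
    P=P[m]; out={}
    for n,s in dict(bar=(483,128),sq=(475,-18),round=(575,-24),rock=(570,129)).items():
        q=P[np.hypot(*(P[:,:2]-s).T)<45]
        if len(q)>8:
            r=cv2.minAreaRect(q[:,:2].astype(np.float32)); out[n]=r
            print(n,len(q),'rect',np.round(r[0],1),np.round(r[1],1),round(r[2],1),'med',np.median(q,0).round(1), 'z',np.percentile(q[:,2],[10,90]).round(1))
    return out
E
python3 - <<'E'
from h import *
for n in ['scene1','side1']: print(n);keys(np.load(n+'.npz'))
E
```

```text
scene1
bar 197 rect [491.5 127.2] [53.8 22.5] 86.3 med [488.9 129.9  71.6] z [69.5 72.7]
sq 131 rect [479.3 -21.2] [30.5 32.4] 80.3 med [477.5 -18.7  71.6] z [69.4 72.9]
round 91 rect [578.  -29.7] [28.1 29.9] 21.3 med [575.  -27.1  71.6] z [67.8 73.1]
rock 155 rect [581.2 120.2] [31.9 47.2] 86.1 med [576.6 122.   74.9] z [70.4 78.5]
side1
bar 141 rect [492.3 129.9] [50.8 20.4] 86.9 med [491.3 128.6  70.1] z [68.7 71.7]
rock 108 rect [583.9 122.6] [28.3 42.6] 86.1 med [582.3 121.9  73.7] z [69.8 77. ]
```

Emit:
{"op": "send_rows", "data": {"plan": [[[0,0,0],[0,0,0.85]],[[0,0,0],[0,0,0.85]],[[0,0,0],[0,0,0.85]],[[0,0,0],[0,0,0.85]],[[0,0,0],[0,0,0.85]],[[0,0,0],[0,0,0.85]],[[0.4,-0.95,0],[0,0,0]],[[0.4,-0.95,0],[0,0,0]],[[0.4,-0.95,0],[0,0,0]],[[0.4,-0.95,0],[0,0,0]],[[0.4,-0.95,0],[0,0,0]],[[0.4,-0.95,0],[0,0,0]],[[0.4,-0.95,0],[0,0,0]],[[0.4,-0.95,0],[0,0,0]],[[0.4,-0.95,0],[0,0,0]],[[0.4,-0.95,0],[0,0,0]],[[0.4,-0.95,0],[0,0,0]],[[0.4,-0.95,0],[0,0,0]],[[0.4,-0.95,0],[0,0,0]],[[0.4,-0.95,0],[0,0,0]]], "grip": 1, "force": 20}}

```text
time_s: 1.77
tcp_pos: [406.7, -174.8, 238.6]
ee_rot: [-3.138, 0.134, 0.001]
contact_force: [0.7, -1.0, -0.7]
gripper_width: 0.4
gripper_force: 0.0
```

Emit:
{"op": "send_rows", "data": {"plan": [[[0.4,-0.95,0],[0,0,0]],[[0.4,-0.95,0],[0,0,0]],[[0.4,-0.95,0],[0,0,0]],[[0.4,-0.95,0],[0,0,0]],[[0.4,-0.95,0],[0,0,0]],[[0.4,-0.95,0],[0,0,0]],[[0.4,-0.95,0],[0,0,0]],[[0.4,-0.95,0],[0,0,0]],[[0.4,-0.95,0],[0,0,0]],[[0.5,-0.8,0],[0,0,0]],[[0,0,0],[0,0,0]],[[0,0,0],[0,0,0]]]}}

```text
time_s: 2.77
tcp_pos: [528.4, 48.6, 238.2]
ee_rot: [3.139, -0.131, -0.002]
contact_force: [0.2, -0.4, 0.3]
gripper_width: 0.8
gripper_force: 0.0
```

```bash
python3 - <<'E'
from h import *
s=get_state(); print({k:np.round(s[k],3) for k in ['time_s','tcp_pos','ee_rot','contact_force','joint_positions','gripper_width']})
f=shot('wrist','w1'); o=keys(f)
E
```

```text
{'time_s': np.float64(2.767), 'tcp_pos': array([528.427,  48.575, 238.166]), 'ee_rot': array([ 3.139e+00, -1.310e-01, -2.000e-03]), 'contact_force': array([ 0.17 , -0.445,  0.311]), 'joint_positions': array([-0.132,  0.348,  1.351, -0.   ,  1.444,  1.523]), 'gripper_width': np.float64(0.795)}
bar 726 rect [491.8 128.4] [52.4 19. ] 85.4 med [492.2 128.1  71.3] z [70.5 72.2]
sq 593 rect [479.3 -21.1] [29.1 29.1] 85.4 med [479.8 -20.9  71.5] z [70.6 72.4]
round 596 rect [579.5 -29.3] [27.5 27.9] 59.8 med [579.6 -29.2  71.5] z [70.6 72.4]
rock 1261 rect [583.8 121. ] [31.1 44.4] 85.5 med [583.4 120.4  74.1] z [70.5 77.8]
```

View pics/w1.png

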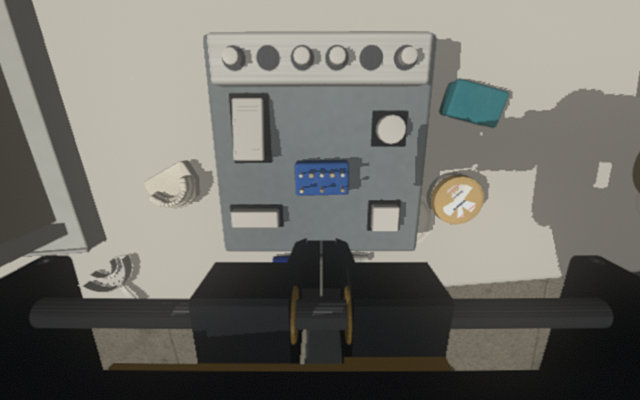

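The wrist view confirms the layout: rocker at (250,127), bar (256,216), square key (385,217), round key (390,128). Its positions agree with the scene camera, so I'll move over the raised end and descend.

Emit:
{"op": "send_rows", "data": {"plan": [[[0.35,-0.76,0],[0,0,0]],[[0.35,-0.76,0],[0,0,0]],[[0.35,-0.77,0],[0,0,0]],[[0.36,-0.77,0],[0,0,0]],[[0,0,1],[0,0,0]],[[0,0,1],[0,0,0]],[[0,0,1],[0,0,0]],[[0,0,1],[0,0,0]],[[0,0,1],[0,0,0]],[[0,0,0.5],[0,0,0]],[[0,0,0.3],[0,0,0]],[[0,0,0],[0,0,0]],[[0,0,0],[0,0,0]]]}}

```text
time_s: 3.9
tcp_pos: [570.3, 120.6, 94.4]
ee_rot: [3.139, -0.135, 0.001]
contact_force: [0.1, 0.3, 0.3]
gripper_width: 0.4
gripper_force: 0.0
```

Emit:
{"op": "send_rows", "data": {"plan": [[[0,0,0.3],[0,0,0]],[[0,0,0.2],[0,0,0]],[[0,0,0.1],[0,0,0]],[[0,0,0.1],[0,0,0]],[[0,0,0.1],[0,0,0]],[[0,0,0.1],[0,0,0]],[[0,0,0],[0,0,0]],[[0,0,0],[0,0,0]]]}}

```text
time_s: 4.57
tcp_pos: [570.3, 121.3, 71.2]
ee_rot: [-3.139, 0.134, -0.001]
contact_force: [-1.2, 0.1, -1.2]
gripper_width: 0.0
gripper_force: 0.0
```

Emit:
{"op": "send_rows", "data": {"plan": [[[0,0,0.06],[0,0,0]],[[0,0,0.06],[0,0,0]],[[0,0,0],[0,0,0]]]}}

```text
time_s: 4.82
tcp_pos: [570.4, 121.3, 69.3]
ee_rot: [-3.139, 0.134, -0.002]
contact_force: [-4.0, 0.5, 10.2]
gripper_width: 0.2
gripper_force: 5.4
```

Emit:
{"op": "send_rows", "data": {"plan": [[[0,0,0.06],[0,0,0]],[[0,0,0.06],[0,0,0]],[[0,0,0],[0,0,0]]]}}

```text
time_s: 5.07
tcp_pos: [570.5, 121.3, 68.8]
ee_rot: [3.139, -0.133, 0.005]
contact_force: [-10.7, -0.3, 30.4]
gripper_width: 0.5
gripper_force: 16.2
```

Force has risen to 30 N at the stop. I'll lift and check.

Emit:
{"op": "send_rows", "data": {"plan": [[[0,0,-0.4],[0,0,0]],[[0,0,-0.8],[0,0,0]],[[0,0,-1],[0,0,0]],[[0,0,-1],[0,0,0]],[[0,0,-1],[0,0,0]],[[0,0,-1],[0,0,0]],[[0,0,-1],[0,0,0]],[[-0.35,0.77,-0.7],[0,0,0]],[[-0.35,0.77,0],[0,0,0]],[[-0.35,0.77,0],[0,0,0]],[[-0.35,0.77,0],[0,0,0]],[[0,0,0],[0,0,0]],[[0,0,0],[0,0,0]]]}}

```text
time_s: 6.15
tcp_pos: [528.7, 47.1, 237.9]
ee_rot: [-3.138, 0.136, -0.001]
contact_force: [0.2, 1.4, -0.1]
gripper_width: 0.4
gripper_force: 0.0
```

```bash
python3 - <<'E'
from h import *
s=get_state(); print({k:np.round(s[k],3) for k in ['time_s','tcp_pos','ee_rot','contact_force']})
f=shot('wrist','w2'); o=keys(f)
for n in ['w1','w2']:
    P,c=cloud(np.load(n+'.npz')); q=P[(abs(P[:,0]-592)<36)&(abs(P[:,1]-120)<12)&(c.min(1)>140)&(P[:,2]>62)&(P[:,2]<84)]
    d=(q[:,0]-592)*.9965-(q[:,1]-120)*.083; print(n,np.polyfit(d,q[:,2],1).round(3),d.min(),d.max())
E
```

```text
{'time_s': np.float64(6.15), 'tcp_pos': array([528.743,  47.085, 237.862]), 'ee_rot': array([-3.138e+00,  1.360e-01, -1.000e-03]), 'contact_force': array([ 0.184,  1.366, -0.057])}
bar 722 rect [492.  128.6] [52.7 19.8] 84.0 med [492.2 128.4  71.3] z [70.4 72.2]
sq 598 rect [479.9 -21.3] [29.2 28.8] 85.3 med [480.2 -21.1  71.5] z [70.6 72.5]
round 600 rect [579.3 -29.1] [28.2 27.4] 84.9 med [579.5 -29.4  71.4] z [70.5 72.4]
rock 1164 rect [583.4 120.5] [30.2 45.1] 85.8 med [584.6 120.   71. ] z [67.5 74.3]
w1 [-0.204 72.377] -30.47194857698535 29.8185717435301
w2 [ 0.201 72.526] -31.26086175935585 29.46100910520982
```

The rocker slope went from -0.204 to +0.201, so it is fully tipped. Next is the square key.

Emit:
{"op": "send_rows", "data": {"plan": [[[-0.43,0.72,0],[0,0,0]],[[-0.43,0.72,0],[0,0,0]],[[-0.43,0.72,0],[0,0,0]],[[-0.43,0.72,0],[0,0,0]],[[0,0,1],[0,0,0]],[[0,0,1],[0,0,0]],[[0,0,1],[0,0,0]],[[0,0,1],[0,0,0]],[[0,0,1],[0,0,0]],[[0,0,0.6],[0,0,0]],[[0,0,0.3],[0,0,0]],[[0,0,0.2],[0,0,0]],[[0,0,0],[0,0,0]],[[0,0,0],[0,0,0]]]}}

```text
time_s: 7.37
tcp_pos: [480.3, -20.5, 85.8]
ee_rot: [3.139, -0.133, 0.002]
contact_force: [0.2, -0.4, -0.6]
gripper_width: 0.6
gripper_force: 0.0
```

Emit:
{"op": "send_rows", "data": {"plan": [[[0,0,0.2],[0,0,0]],[[0,0,0.15],[0,0,0]],[[0,0,0.1],[0,0,0]],[[0,0,0.1],[0,0,0]],[[0,0,0.1],[0,0,0]],[[0,0,0.1],[0,0,0]],[[0,0,0],[0,0,0]]]}}

```text
time_s: 7.95
tcp_pos: [479.7, -20.6, 66.2]
ee_rot: [-3.139, 0.134, 0.0]
contact_force: [0.1, 0.1, -0.9]
gripper_width: 0.1
gripper_force: 0.0
```

Emit:
{"op": "send_rows", "data": {"plan": [[[0,0,0.06],[0,0,0]],[[0,0,0.06],[0,0,0]],[[0,0,0],[0,0,0]]]}}

```text
time_s: 8.2
tcp_pos: [479.7, -20.6, 63.4]
ee_rot: [-3.139, 0.134, -0.0]
contact_force: [0.2, 0.7, 0.7]
gripper_width: 0.4
gripper_force: 0.0
```

Emit:
{"op": "send_rows", "data": {"plan": [[[0,0,0.04],[0,0,0]],[[0,0,0.04],[0,0,0]],[[0,0,0],[0,0,0]]]}}

```text
time_s: 8.45
tcp_pos: [479.8, -20.6, 63.2]
ee_rot: [3.138, -0.133, 0.002]
contact_force: [-6.8, 0.6, 23.2]
gripper_width: 0.6
gripper_force: 12.0
```

Emit:
{"op": "send_rows", "data": {"plan": [[[0,0,-0.4],[0,0,0]],[[0,0,-0.8],[0,0,0]],[[0,0,-1],[0,0,0]],[[0,0,-1],[0,0,0]],[[0,0,-1],[0,0,0]],[[0,0,-1],[0,0,0]],[[0,0,-1],[0,0,0]],[[0.43,-0.72,-0.8],[0,0,0]],[[0.43,-0.72,0],[0,0,0]],[[0.43,-0.72,0],[0,0,0]],[[0.43,-0.72,0],[0,0,0]],[[0,0,0],[0,0,0]],[[0,0,0],[0,0,0]]]}}

```text
time_s: 9.53
tcp_pos: [528.6, 47.9, 236.0]
ee_rot: [3.139, -0.132, -0.002]
contact_force: [0.4, -0.1, 0.2]
gripper_width: 0.7
gripper_force: 0.0
```

```bash
python3 - <<'E'
from h import *
s=get_state(); print({k:np.round(s[k],3) for k in ['time_s','tcp_pos','ee_rot','contact_force']})
f=shot('wrist','w3'); o=keys(f); print(world(f,385,215,4),world(f,385,219,4))
P,c=cloud(f)
for n,s in dict(sq=(479.8,-21),round=(579.5,-29)).items(): print(n,np.median(P[np.hypot(*(P[:,:2]-s).T)<10],0))
E
```

```text
{'time_s': np.float64(9.533), 'tcp_pos': array([528.608,  47.908, 235.97 ]), 'ee_rot': array([ 3.139e+00, -1.320e-01, -2.000e-03]), 'contact_force': array([ 0.431, -0.093,  0.151])}
bar 736 rect [491.7 128.4] [52.9 19.3] 85.0 med [492.1 128.2  71.3] z [70.5 72.2]
round 600 rect [579.2 -29.4] [27.4 27.3] 84.8 med [579.5 -29.3  71.5] z [70.7 72.4]
rock 1180 rect [583.5 120.5] [30.2 43.8] 85.6 med [584.4 120.   70.9] z [67.3 74.4]
[483.0547954  -22.84280957  63.4836229 ] [478.25013127 -22.68290706  63.80425234]
sq [479.86722999 -21.00704335  63.62042443]
round [579.6396833  -29.13854339  71.63767762]
```

Square key is down (71.5 → 63.6 mm) and the rocker still holds. Next is the bar.

Emit:
{"op": "send_rows", "data": {"plan": [[[-0.43,-0.77,0],[0,0,0]],[[-0.43,-0.77,0],[0,0,0]],[[-0.43,-0.77,0],[0,0,0]],[[-0.44,-0.77,0],[0,0,0]],[[0,0,1],[0,0,0]],[[0,0,1],[0,0,0]],[[0,0,1],[0,0,0]],[[0,0,1],[0,0,0]],[[0,0,1],[0,0,0]],[[0,0,0.6],[0,0,0]],[[0,0,0.3],[0,0,0]],[[0,0,0.1],[0,0,0]],[[0,0,0],[0,0,0]],[[0,0,0],[0,0,0]]]}}

```text
time_s: 10.75
tcp_pos: [492.6, 127.7, 87.5]
ee_rot: [-3.139, 0.134, -0.003]
contact_force: [0.3, -1.1, 0.9]
gripper_width: 0.6
gripper_force: 0.0
```

Emit:
{"op": "send_rows", "data": {"plan": [[[0,0,0.2],[0,0,0]],[[0,0,0.2],[0,0,0]],[[0,0,0.15],[0,0,0]],[[0,0,0.15],[0,0,0]],[[0,0,0.1],[0,0,0]],[[0,0,0.06],[0,0,0]],[[0,0,0.06],[0,0,0]],[[0,0,0],[0,0,0]],[[0,0,0],[0,0,0]]]}}

```text
time_s: 11.5
tcp_pos: [492.1, 127.9, 63.6]
ee_rot: [3.139, -0.134, 0.0]
contact_force: [-0.9, -0.9, 3.6]
gripper_width: 0.6
gripper_force: 1.9
```

Emit:
{"op": "send_rows", "data": {"plan": [[[0,0,0.05],[0,0,0]],[[0,0,0.05],[0,0,0]],[[0,0,0],[0,0,0]]]}}

```text
time_s: 11.75
tcp_pos: [492.2, 127.9, 63.0]
ee_rot: [3.139, -0.133, 0.003]
contact_force: [-7.0, -1.0, 24.3]
gripper_width: 0.3
gripper_force: 12.4
```

24 N against the stop; I'll hold here for about 1.9 s (20 + 3 rows), then release.

Emit:
{"op": "send_rows", "data": {"plan": [[[0,0,0],[0,0,0]],[[0,0,0],[0,0,0]],[[0,0,0],[0,0,0]],[[0,0,0],[0,0,0]],[[0,0,0],[0,0,0]],[[0,0,0],[0,0,0]],[[0,0,0],[0,0,0]],[[0,0,0],[0,0,0]],[[0,0,0],[0,0,0]],[[0,0,0],[0,0,0]],[[0,0,0],[0,0,0]],[[0,0,0],[0,0,0]],[[0,0,0],[0,0,0]],[[0,0,0],[0,0,0]],[[0,0,0],[0,0,0]],[[0,0,0],[0,0,0]],[[0,0,0],[0,0,0]],[[0,0,0],[0,0,0]],[[0,0,0],[0,0,0]],[[0,0,0],[0,0,0]]]}}

```text
time_s: 13.42
tcp_pos: [492.2, 127.9, 63.0]
ee_rot: [3.139, -0.133, 0.003]
contact_force: [-8.4, -1.2, 25.7]
gripper_width: 0.3
gripper_force: 12.7
```

Emit:
{"op": "send_rows", "data": {"plan": [[[0,0,0],[0,0,0]],[[0,0,0],[0,0,0]],[[0,0,0],[0,0,0]],[[0,0,-0.4],[0,0,0]],[[0,0,-0.8],[0,0,0]],[[0,0,-1],[0,0,0]],[[0,0,-1],[0,0,0]],[[0,0,-1],[0,0,0]],[[0,0,-1],[0,0,0]],[[0,0,-1],[0,0,0]],[[0.43,0.77,-0.8],[0,0,0]],[[0.43,0.77,0],[0,0,0]],[[0.43,0.77,0],[0,0,0]],[[0.43,0.77,0],[0,0,0]],[[0,0,0],[0,0,0]],[[0,0,0],[0,0,0]]]}}

```text
time_s: 14.75
tcp_pos: [528.5, 47.0, 235.5]
ee_rot: [-3.138, 0.137, 0.001]
contact_force: [-1.3, -0.5, -0.7]
gripper_width: 0.3
gripper_force: 0.0
```

```bash
python3 - <<'E'
from h import *
s=get_state(); print({k:np.round(s[k],3) for k in ['time_s','tcp_pos','contact_force']})
f=shot('wrist','w4'); o=keys(f)
P,c=cloud(f)
for n,s in dict(sq=(479.8,-21),round=(579.5,-29),bar=(492,128)).items(): print(n,np.median(P[np.hypot(*(P[:,:2]-s).T)<8],0))
E
```

```text
{'time_s': np.float64(14.75), 'tcp_pos': array([528.512,  46.953, 235.524]), 'contact_force': array([-1.282, -0.539, -0.738])}
bar 691 rect [491.8 128.4] [52.8 18.3] 84.9 med [491.9 128.   71.4] z [70.5 72.3]
round 608 rect [579.5 -29.4] [27.3 28.2] 86.8 med [579.6 -29.3  71.5] z [70.5 72.3]
rock 1187 rect [583.3 120.5] [30.1 44.7] 85.4 med [584.6 120.1  70.9] z [67.5 74.4]
sq [479.77681019 -21.05224712  63.61872568]
round [579.57239625 -29.17641025  71.50772734]
bar [492.15819621 127.92577825  71.52140224]
```

View pics/w4.png

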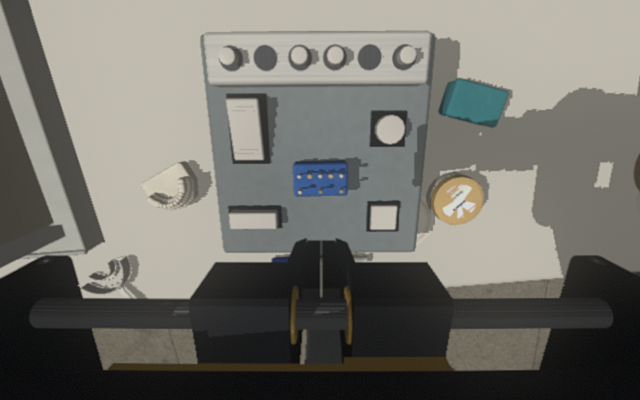

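The last picture shows the bur block (320,178), jaw model (170,186), pot (458,200) and box (475,102) where they were. The rocker is tipped, the square key is in, the bar is back up and the round key is untouched.

```bash
python3 -c "
from workcell import *
print(sign_off())"
```

```text
the job is handed in; nothing more can be done
None
```

The incubator is started and handed in: the rocker is tipped fully over, the square key is fully in, and the long bar was held down for about 1.9 s and has sprung back up; the round key was not pressed, and nothing in view moved.

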